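# Sort the polishing bench by kind

## Robot

A 7-joint arm with a two-finger parallel gripper is mounted at the origin on the work surface; the furniture and walls round the work are solid. World frame = base frame: x ahead of the robot, y to its left, z up, the work surface at z = 0. Lengths are in mm, angles in rad, forces in N, time in s.
With the tool pointing down it reaches from about 400 to 875 mm from the base axis. Payload 19.3 kg.
Tool frame: the origin (TCP) lies at the very end of the fingers, on their centre line; the grasp point (between the pads) lies 19 mm behind it (grip_point_offset is the z of the grasp point in the tool frame, in mm); z points along the fingers, x is the direction in which the jaws open and shut, and the axes are right-handed (so a half turn about z gives the same grasp; the last joint's range is limited). The gripper opens to 85 mm and grips with 20 to 120 N. Pads are 22 mm wide; open, the fingers measure 114 mm over their backs; the gripper's body (76 mm by 85 mm) begins 54 mm behind the grasp point. The pads swing forward as they close: fully open they stand 13 mm farther back than shut.
Start: joints at [1.21, 0.521, -0.036, 1.599, 0.021, 1.021, -0.113], TCP at [179.171, -598.759, 231.291] pointing down, gripper open.
Joint ranges: [-2.91, 2.91], [-0.3, 2.13], [-1.5, 1.42], [0.17, 2.43], [-1.26, 4.41], [0.16, 1.93], [-2.52, 2.52]. Speed limits (rad/s): [1.89, 1.89, 2.39, 2.39, 3.01, 3.01, 3.01].

## Interface

Orientations are given as a 3x3 rotation matrix whose columns are the frame's x, y, z axes.
In Python, from workcell import movep, movel, goto_joints, open_gripper, clamp, wait, inverse_kinematics, read_state, camera, PlanningError, finish_job, grip_point_offset gives the robot as it stands. Calls block until the motion is done:
- movep(position, orientation): joint-space move of the TCP to a pose.
- movel(position, frame=None, max_speed=150, guard=None): straight line of the TCP; frame=None keeps the orientation; max_speed is the mean speed in mm/s. With guard (N) it stops when the force on the tool has changed by that much, and returns True; else False.
- goto_joints(angles): joint-space move.
- open_gripper() and clamp(): open the fingers fully, or close them until they stop; the grip force is fixed at half the most.
- wait(seconds).
- inverse_kinematics(position, orientation): joint angles nearest the present ones, or None.
- read_state(): the state.
- camera(name): name is "side" or "top"; returns a dict with "image" (400x640x3 uint8, blue, green, red), "range_z" (400x640 float32, mm along the optical axis (not along the pixel's ray), 0 where there is no reading), "fx", "fy", "cx", "cy" (pixels), "dist_coeffs" ([k1, k2, p1, p2, k3] as OpenCV has them; the pictures are not rectified), "cam_to_world" (4x4, takes a point from camera to world coordinates). Camera axes: x right, y up, looking along -z (the intrinsics and any distortion apply to the point x, -y, -z); pixel columns grow to the right and rows downward; lengths in mm; the calibration is good to about 2 mm. A picture is of the moment at which its call begins.
A pose or a line that the arm cannot do raises PlanningError and nothing moves.
- finish_job(): hands the job in, once; it reports no verdict.
The state is a dict: "time": time; "qpos": joint angles; "qvel": joint speeds; "joint_efforts": joint torques, N m; "eef_pos": TCP position; "tool_rot": TCP orientation; "ft_force": force on the tool from outside, world axes, zero at the start; "torque": the same for the moment, N m; "finger_gap": finger opening in mm.
Only numpy, scipy, OpenCV 4.12 (cv2) and the standard library are available. Lean on these libraries where they do the work, as an engineer would, in place of code of your own. Each camera call takes 0.05 s, during which the arm holds its last target.

## Task

Sort the mixed parts on the bench: stand both aluminium inserts (square blocks with a smaller square block and a hole on top) on the floor of the blue tray, stand the black eyepiece on the orange pad, and stand the steel guide bush on the middle of the floor of the steel bowl. Set everything down upright, and leave the electrode holder (square foot, round neck) and the oil bottle where they are.

Things in the scene. Friction and masses are not known exactly. Their poses are not given: they have to be found in the camera images.
- flat_insert_mid (a point): Low machined aluminium insert, loose, about 60 g, bright metal. Square-edged foot 34 mm (its x) by 42 mm (its y) and 10 mm high, with a smaller block 28 by 25 mm on top, off centre towards its -y, which has a dark hole; 22 mm high in all. The point is half-way up (11 mm above its underside) over the centre of the foot; z is up. Grasp the foot's flanks low down, across x or y.
- tall_insert_mid (a point): Taller machined aluminium insert, loose, about 90 g, bright metal. Square foot 36 by 36 mm and 16 mm high, with a smaller block 28 mm (x) by 20 mm (y) on top, its centre 4 mm towards -y, which has a dark hole; 36 mm high in all. The point is half-way up (18 mm above its underside) over the centre of the foot; z is up. Grasp the foot's flanks low down, across x or y.
- eyepiece_mid (a point): Microscope eyepiece, loose, about 60 g: an upright round black knurled barrel with a grey metal top, 47 mm diameter and 63 mm high. The point is on its axis half-way up (31.5 mm above its underside); z is up.
- bush_mid (a point): Ground steel guide bush, loose, about 0.5 kg: an upright plain grey tube, 36 mm diameter and 84 mm high, with a bore seen from above. The point is on its axis half-way up (42 mm above its underside); z is up.
- tray: Shallow open blue plastic tray, fixed to the bench, 104 mm (its x) by 130 mm (its y) and 24 mm high over its rim, walls 4 mm thick and upright; its flat inner floor is 96 by 122 mm and lies 6 mm above the bench. Origin on the bench under its centre; z is up. There is room for the two inserts side by side along its y.
- bowl: Round pressed steel bowl, fixed to the bench, open at the top: 134 mm diameter at the rim, 47 mm high; its sloping wall comes down to a flat round floor of 68 mm diameter, 2 mm above the bench. Origin on the bench under its centre; z is up.
- pad: Flat orange pad, fixed to the bench, 104 mm (its x) by 76 mm (its y), 5 mm thick. Origin on the bench under its centre; z is up.
- holder_mid (a point): Aluminium electrode holder, loose, not to be moved: square foot 46 by 46 mm and 20 mm high with a round neck of 34 mm diameter, 48 mm high in all. It is not an insert. The point is on its axis half-way up (24 mm above the bench).
- oil_mid (a point): Oil bottle with cream body and red spout, loose, not to be moved: 45 mm diameter, 127 mm high. The point is on its axis 44 mm above the bench.
Not all that is in view belongs to the job. What is shaped like the part that bears tall_insert_mid but turquoise is not meant.

How it is judged (in metres and radians):
At the end, for the whole second after the job is handed in: All upright (0.15 rad), at rest and released: both inserts on the tray floor, centres within 36 mm (tray x) and 50 mm (y) of its centre; eyepiece on the pad, within 40 (pad x) and 26 mm (y) of its centre; bush on the bowl floor, within 25 mm of its centre; heights within 6 mm (x of flat_insert_mid in the frame of tray between -0.036 and 0.036 m and y of flat_insert_mid in the frame of tray between -0.05 and 0.05 m and z of flat_insert_mid in the frame of tray between 0.011 and 0.023 m and x of tall_insert_mid in the frame of tray between -0.036 and 0.036 m and y of tall_insert_mid in the frame of tray between -0.05 and 0.05 m and z of tall_insert_mid in the frame of tray between 0.018 and 0.03 m and x of eyepiece_mid in the frame of pad between -0.04 and 0.04 m and y of eyepiece_mid in the frame of pad between -0.026 and 0.026 m and z of eyepiece_mid in the frame of pad between 0.0305 and 0.0425 m and horizontal distance between bush_mid and bowl below 0.025 m and z of bush_mid in the frame of bowl between 0.038 and 0.05 m and angle between each of flat_insert_mid, tall_insert_mid, eyepiece_mid, bush_mid's own z axis and vertical below 0.15 rad and linear speed of each of flat_insert, tall_insert, eyepiece, bush below 0.02 m/s); the robot touches nothing.
It fails at once if the electrode holder is moved by more than 20 mm (distance of holder_mid from where it was at the start of the episode above 0.02 m).
It fails at once if the oil bottle is moved by more than 20 mm (distance of oil_mid from where it was at the start of the episode above 0.02 m).
It also fails if it takes over 104 s, if anything falls off the work surface, if the arm or the gripper's body presses on something with over 40 N, if the wrist force passes 120 N, or if a joint passes its speed limit or range.

## Working session

There is one attempt and no reset: what is moved stays moved. The work goes in short steps, each a Python script; the robot and the scene stay as the last script left them, time stands still between calls to the robot, and variables do not carry over. Pictures are saved under pics/ and viewed, and the job is handed in when it is done.

```bash
ls; mkdir -p pics
python3 - <<'E'
from workcell import *
import cv2,numpy as np,pickle
for n in("top","side"):
    c=camera(n); cv2.imwrite(f"pics/{n}0.png",c["image"]); pickle.dump(c,open(f"{n}0.pkl","wb"))
    print(n,c["fx"],c["fy"],c["cx"],c["cy"],c["dist_coeffs"]);print(np.round(c["cam_to_world"],3)); print((c["range_z"]>0).mean())
s=read_state();print(s["time"],s["finger_gap"],s["tool_rot"],grip_point_offset)
E
```

```text
pics
top 459.3865809062975 459.3865809062975 321.2796363263926 203.81848638134016 [-0.09581314  0.          0.          0.          0.        ]
[[ 5.000000e-03  9.840000e-01 -1.800000e-01  2.394010e+02]
 [-1.000000e+00  2.000000e-03 -2.100000e-02  2.424530e+02]
 [-2.000000e-02  1.800000e-01  9.830000e-01  1.063881e+03]
 [ 0.000000e+00  0.000000e+00  0.000000e+00  1.000000e+00]]
0.99609765625
side 412.15242784027566 412.15242784027566 320.27782976409725 206.00428480253507 [-0.02988517  0.          0.          0.          0.        ]
[[-9.45000e-01  1.56000e-01 -2.87000e-01  1.64465e+02]
 [-3.26000e-01 -4.24000e-01  8.45000e-01  9.56484e+02]
 [ 1.00000e-02  8.92000e-01  4.52000e-01  4.60337e+02]
 [ 0.00000e+00  0.00000e+00  0.00000e+00  1.00000e+00]]
0.995984375
0.1 85.34549351625127 [[ 2.86771012e-01 -9.57999109e-01 -3.06604038e-04]
 [-9.57998690e-01 -2.86771174e-01  8.96134501e-04]
 [-9.46421254e-04  3.67408695e-05 -9.99999551e-01]] -18.700000000000003
```

View pics/top0.png

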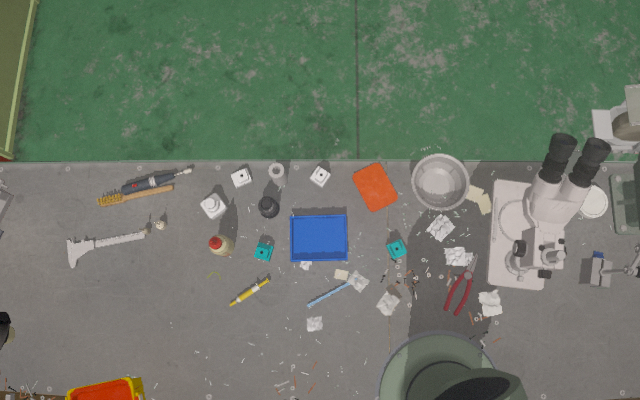

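View pics/side0.png

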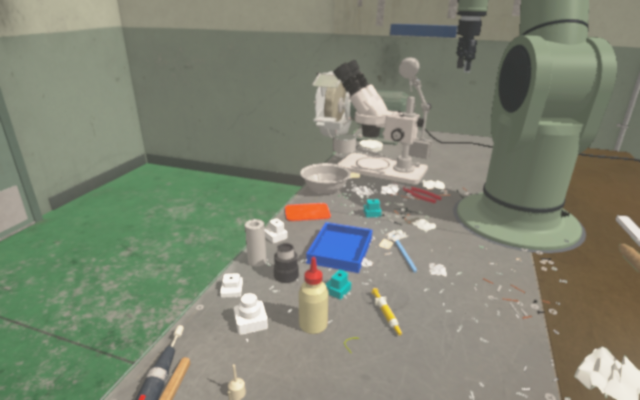

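The top view shows insert candidates at (241,177) and (320,175), the bush at (277,172) and the eyepiece at (268,206). The holder is at (212,205), the oil bottle at (220,245), the tray at (319,238), the pad at (375,187) and the bowl at (440,182). The turquoise decoys are at (263,252) and (396,249). Next I'll build the helpers and crop in.

```bash
cat > h.py <<'E'
import numpy as np,cv2,pickle
def load(n): return pickle.load(open(n+".pkl","rb"))
def rays(c,uv):
    K=np.array([[c["fx"],0,c["cx"]],[0,c["fy"],c["cy"]],[0,0,1]])
    p=cv2.undistortPoints(np.asarray(uv,float).reshape(-1,1,2),K,np.array(c["dist_coeffs"],float)).reshape(-1,2)
    d=np.c_[p[:,0],-p[:,1],-np.ones(len(p))]
    T=np.array(c["cam_to_world"]); return T[:3,3],d@T[:3,:3].T
def onplane(c,uv,z):
    o,d=rays(c,uv); return (o+d*((z-o[2])/d[:,2])[:,None])
def cloud(c):
    h,w=c["range_z"].shape; v,u=np.mgrid[:h,:w]
    o,d=rays(c,np.c_[u.ravel(),v.ravel()])
    return (o+d*c["range_z"].ravel()[:,None]).reshape(h,w,3)
E
python3 - <<'E'
from h import *
for n,r in(("top",(150,290,190,480)),("side",(160,350,190,400))):
    c=load(n+"0"); im=c["image"][r[0]:r[1],r[2]:r[3]]
    s=790/im.shape[1]; s=min(s,590/im.shape[0]); cv2.imwrite(f"pics/{n}0c.png",cv2.resize(im,None,fx=s,fy=s,interpolation=cv2.INTER_CUBIC)); print(s)
c=load("top0");P=cloud(c)
for nm,(u,v) in dict(bench=(300,200),A=(241,177),B=(320,175),bushbore=(277,172),eye=(268,206),hold=(212,205),oil=(220,245),tray=(319,238),pad=(375,187),bowl=(440,182)).items(): print(nm,np.round(P[v,u],1))
E
```

```text
2.7241379310344827
3.1052631578947367
bench [443.2 314.9   1.4]
A [494.  453.   22.4]
B [495.  267.2  37.3]
bushbore [503.3 367.1  32.8]
eye [418.3 382.2  59.7]
hold [422.6 512.1  47. ]
oil [327.5 478.3  93.8]
tray [353.  269.4   6. ]
pad [474.1 138.1   4.7]
bowl [487.5 -17.3   1.1]
```

View pics/top0c.png

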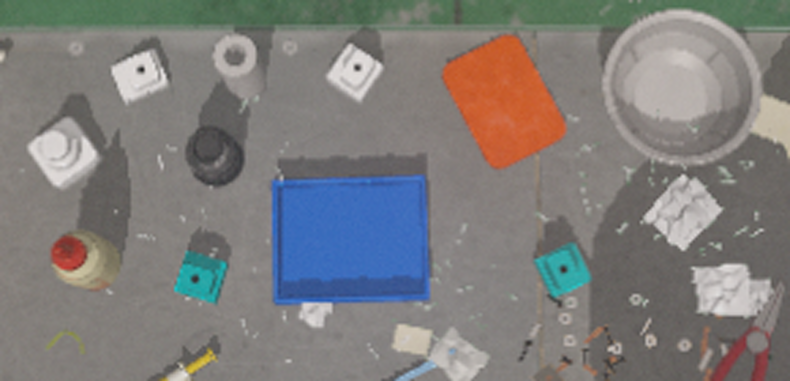

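View pics/side0c.png

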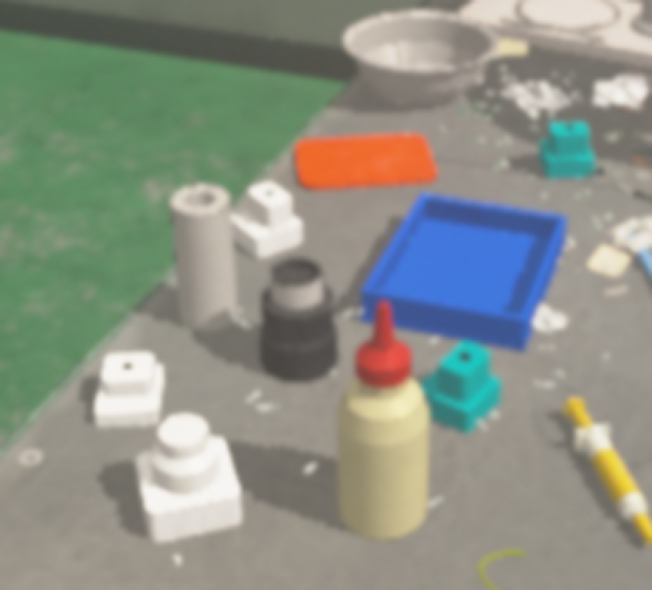

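Run:
```python
from h import *
C={n:load(n+"0") for n in("top","side")}
Pt=cloud(C["top"]);Ps=cloud(C["side"])
def near(P,xy,r,z0,z1):
    m=(np.hypot(P[...,0]-xy[0],P[...,1]-xy[1])<r)&(P[...,2]>z0)&(P[...,2]<z1); return P[m],m
def rect(p): 
    (c,s,a)=cv2.minAreaRect(p[:,:2].astype(np.float32)); return np.round(c,1),np.round(s,1),round(a,1)
for nm,xy,zs,r in (("flat",(490,453),[(6,13),(19,26),(4,26)],34),("tall",(490,267),[(12,20),(32,40),(5,40)],34)):
    for z in zs:
        for vn,P in(("top",Pt),("side",Ps)):
            p,_=near(P,xy,r,*z)
            if len(p)>5: print(nm,vn,z,len(p),rect(p),np.round(np.median(p,0),1))
hsv=cv2.cvtColor(C["top"]["image"],cv2.COLOR_BGR2HSV)
hs=cv2.cvtColor(C["side"]["image"],cv2.COLOR_BGR2HSV)
for nm,xy,r,z,lo,hi in(("tray",(353,269),100,(20,30),(105,120,60),(125,255,255)),("pad",(474,138),90,(2,12),(3,150,100),(18,255,255))):
    for vn,P,H in(("top",Pt,hsv),("side",Ps,hs)):
        p,m=near(P,xy,r,*z); m&=cv2.inRange(H,lo,hi)>0; p=P[m]; print(nm,vn,len(p),rect(p),np.median(p[:,2]))
def circ(p):
    A=np.c_[2*p[:,:2],np.ones(len(p))];s=np.linalg.lstsq(A,(p[:,:2]**2).sum(1),rcond=None)[0]
    return np.round(s[:2],1),round(np.sqrt(s[2]+s[0]**2+s[1]**2),1)
for nm,xy,r,bands in(("bowl",(490,-17),85,[(42,52)]),("bush",(500,362),32,[(80,90),(10,75)]),("eye",(425,380),40,[(10,35),(55,70),(45,70)]),("holder",(422,510),45,[(44,52),(16,23)]),("oil",(335,480),40,[(10,80)])):
    for b in bands:
        for vn,P in(("top",Pt),("side",Ps)):
            p,_=near(P,xy,r,*b)
            if len(p)>5: print(nm,vn,b,len(p),"circ",circ(p),"rect",rect(p),np.round(np.median(p,0),1), p[:,2].max().round(1))
```

```text
flat top (6, 13) 116 (array([497.7, 456.3]), array([35.3, 42.2]), 24.6) [491.  463.2   9.5]
flat side (6, 13) 193 (array([496.6, 457.8]), array([33.8, 44.3]), 23.2) [489.1 469.8  10.5]
flat top (19, 26) 101 (array([499.4, 452.4]), array([27.4, 25.1]), 27.6) [499.1 452.7  21.7]
flat side (19, 26) 155 (array([498.7, 453.6]), array([27.4, 26.7]), 25.1) [497.4 456.1  22.9]
flat top (4, 26) 258 (array([486.6, 451.4]), array([59.2, 42.4]), 24.0) [495.6 454.2  13.5]
flat side (4, 26) 425 (array([496.5, 458.2]), array([34.2, 44.7]), 23.9) [493.4 463.9  12.5]
tall top (12, 20) 109 (array([499.3, 268.1]), array([36.6, 36. ]), 56.2) [497.8 272.6  15. ]
tall side (12, 20) 125 (array([498.2, 269.7]), array([35.3, 37.6]), 55.6) [494.8 278.6  17.4]
tall top (32, 40) 97 (array([497.4, 264.8]), array([19.3, 28.9]), 55.7) [496. 265.  35.]
tall side (32, 40) 91 (array([496.2, 266.8]), array([20.7, 31.6]), 51.8) [493.9 269.9  37.1]
tall top (5, 40) 249 (array([499.2, 268.1]), array([36.7, 36. ]), 56.0) [495.6 267.3  19.6]
tall side (5, 40) 343 (array([497.8, 270.2]), array([37. , 38.1]), 52.5) [492.5 27
[... 2354 characters left out ...]
.float64(9.1)) rect (array([427.2, 520.6]), array([23. , 23.4]), 70.4) [426.  521.9  48.5] 50.5
holder top (16, 23) 185 circ (array([428.4, 518.9]), np.float64(22.6)) rect (array([428.5, 518.8]), array([47.1, 46.3]), 35.5) [425.2 513.3  19.3] 22.8
holder side (16, 23) 340 circ (array([427.5, 520. ]), np.float64(22.8)) rect (array([427.5, 520. ]), array([46.1, 48.3]), 37.2) [419.9 531.1  20.4] 23.0
oil top (10, 80) 287 circ (array([332.2, 488.3]), np.float64(18.7)) rect (array([331.9, 488.3]), array([41.4, 44.7]), 75.0) [326.6 476.7  65.1] 79.6
oil side (10, 80) 1204 circ (array([331.1, 494.6]), np.float64(18.3)) rect (array([329.7, 497.2]), array([44.6, 34.5]), 22.3) [325.4 508.   51.4] 80.0
```

```bash
cat >> h.py <<'E'
def R(a):
    a=np.deg2rad(a); c,s=np.cos(a),np.sin(a); return np.array([[c,s,0],[s,-c,0],[0,0,-1.]])
E
python3 - <<'E'
from h import *
from workcell import *
C={n:load(n+"0") for n in("top","side")}
P=np.r_[cloud(C["top"]).reshape(-1,3),cloud(C["side"]).reshape(-1,3)]
for y0 in range(-700,600,100):
    print(y0,[int(np.percentile(P[m,2],99.5)) if (m:=(P[:,1]>y0)&(P[:,1]<y0+100)&(P[:,0]>x0)&(P[:,0]<x0+100)).sum()>10 else None for x0 in range(0,900,100)])
for nm,(x,y,z) in dict(flat=(497,457,2),tall=(499,269,2),bush=(494.5,364.5,41),eye=(422.7,388,11),bowl=(478,-5.5,43),pad=(475,140,16),t1=(329,271,8),t2=(377,272,8)).items():
    print(nm,[a for a in range(-180,180,15) if inverse_kinematics([x,y,z],R(a)) is not None])
print(np.round(inverse_kinematics([494,364,200],R(75)),2),inverse_kinematics([500,0,500],R(75)))
E
```

```text
-700 [2, 349, 347, 2, None, 0, None, -767, -768]
-600 [10, 464, 463, 173, 172, 183, 223, -769, -768]
-500 [4, 4, 4, 169, 169, 217, 226, -766, -768]
-400 [4, 4, 230, 304, 46, 206, 208, -770, -769]
-300 [3, 3, 173, 217, 303, 283, None, -769, -766]
-200 [12, 15, 223, 221, 303, 290, None, -769, -764]
-100 [466, 329, 13, 17, 48, 48, None, -770, -768]
0 [439, 16, 8, 37, 48, 47, None, -768, -769]
100 [340, 12, 15, 36, 8, 7, None, -769, -768]
200 [4, 9, 1063, 26, 37, 37, None, -768, -767]
300 [5, 3, 16, 38, 86, 86, None, -768, -770]
400 [3, 3, 15, 124, 61, 24, None, -772, -769]
500 [4, 3, 4, 98, 49, 18, None, -771, -768]
flat [-180, -165, -150, -135, -120, -105, -90, -75, -60, -45, -30, -15, 0, 15, 30, 45, 60, 75, 90, 105, 120, 135, 150, 165]
tall [-180, -165, -150, -135, -120, -105, -90, -75, -60, -45, -30, -15, 0, 15, 30, 45, 60, 75, 90, 105, 120, 135, 150, 165]
bush [-180, -165, -150, -135, -120, -105, -90, -75, -60, -45, -30, -15, 0, 15, 30, 45, 60, 75, 90, 105, 120, 135, 150, 165]
eye [-180, -165, -150, -135, -120, -105, -90, -75, -60, -45, -30, -15, 0, 15, 30, 45, 60, 75, 90, 105, 120, 135, 150, 165]
bowl [-180, -165, -150, -135, -120, -105, -90, -75, -60, -45, -30, -15, 0, 15, 30, 45, 60, 75, 90, 105, 120, 135, 150, 165]
pad [-180, -165, -150, -135, -120, -105, -90, -75, -60, -45, -30, -15, 0, 15, 30, 45, 60, 75, 90, 105, 120, 135, 150, 165]
t1 [-180, -165, -150, -135, -120, -105, -90, -75, -60, -45, -30, -15, 0, 15, 30, 45, 60, 75, 90, 105, 120, 135, 150, 165]
t2 [-180, -165, -150, -135, -120, -105, -90, -75, -60, -45, -30, -15, 0, 15, 30, 45, 60, 75, 90, 105, 120, 135, 150, 165]
[-0.1   0.73 -1.01  1.63  0.66  1.16  0.04] [ 0.63927253  0.23854591 -0.95998047  1.43197044  0.19479366  1.57104117
  1.00189854]
```

Run:
```python
from h import *
from workcell import *
s=read_state(); p=np.array(s["eef_pos"])
movel([p[0],p[1],430],max_speed=250)
q=np.array(read_state()["qpos"]); print(np.round(q,3))
q[0]=-0.55; goto_joints(list(q))
s=read_state(); print(s["time"],s["eef_pos"])
print(np.round(inverse_kinematics([494.5,364.5,160],R(105)),2),np.round(inverse_kinematics([494.5,364.5,160],R(75)),2),np.round(inverse_kinematics([494.5,364.5,160],R(-105)),2))
```

```text
[ 1.2    0.397 -0.022  1.298  0.009  1.449 -0.102]
4.3833 [557.09284856 281.92177038 428.59620566]
[-0.53  0.6  -0.3   1.68  0.21  0.89  0.92] [-0.6   0.59 -0.19  1.69  0.14  0.88  0.46] [-0.97  0.62  0.36  1.71 -0.27  0.87 -2.33]
```

```bash
cat >> h.py <<'E'
def st(tag=""):
    from workcell import read_state
    s=read_state(); print(tag,round(s["time"],2),np.round(s["eef_pos"],1),"gap",round(s["finger_gap"],1),"F",np.round(s["ft_force"],1))
def snap(n,tag,crop=None,save=True):
    from workcell import camera
    c=camera(n); pickle.dump(c,open(f"{n}{tag}.pkl","wb")); im=c["image"]
    if crop: im=im[crop[0]:crop[1],crop[2]:crop[3]]
    s=min(790/im.shape[1],590/im.shape[0]); cv2.imwrite(f"pics/{n}{tag}.png",cv2.resize(im,None,fx=s,fy=s,interpolation=cv2.INTER_CUBIC)); return c
E
python3 - <<'E'
from h import *
from workcell import *
movep([494.5,364.5,150],R(75)); st("above")
print(movel([494.5,364.5,41],max_speed=120,guard=8)); st("down")
clamp(); st("clamped")
movel([494.5,364.5,46],max_speed=40); st("lift")
snap("side","1",(130,330,200,400))
E
```

```text
above 5.53 [495.6 364.5 151.1] gap 84.9 F [ 0.5 -1.2  0.8]
False
down 6.58 [494.9 364.8  41.7] gap 85.3 F [-0.1  0.4  0.4]
clamped 7.1 [494.6 364.6  41.5] gap 34.9 F [-0.9 -0.4  5.8]
lift 7.38 [494.5 364.5  46.1] gap 35.1 F [ 0.  -0.3 -4. ]
```

View pics/side1.png

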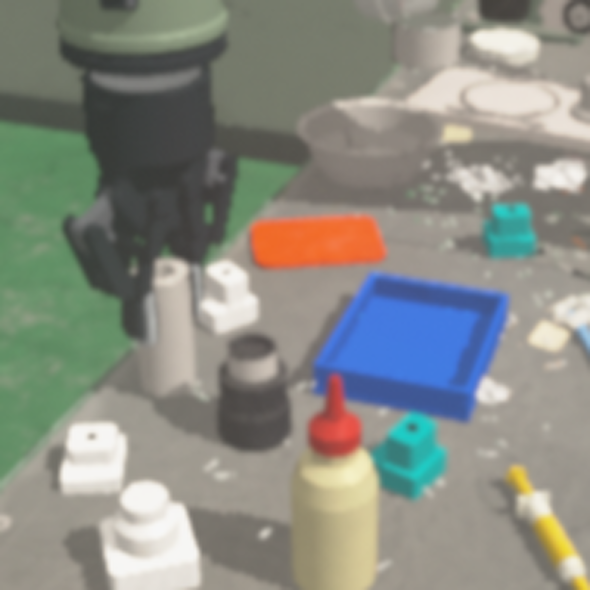

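The side picture shows the bush upright between the pads, lifted (at about (170,330) in the crop). Next, the bowl.

Run:
```python
from h import *
from workcell import *
movel([494.5,364.5,160],max_speed=200); st("up")
b=[478,-5.5]
print(np.round(inverse_kinematics(b+[160],R(75)),2),np.round(inverse_kinematics(b+[160],R(45)),2))
movep(b+[160],R(45)); st("over")
movel(b+[55],max_speed=150); st()
print(movel(b+[42],max_speed=40,guard=6)); st("down")
open_gripper(); st("open")
movel(b+[180],max_speed=200); st()
movep([422.7,388,180],R(-105+180)) ; st()
snap("top","2",(150,290,190,480));
```

```text
up 8.14 [494.  364.1 158.9] gap 34.9 F [ 1.  -0.5 -4.8]
[ 0.02  0.4  -0.17  2.04  0.1   0.71  1.1 ] [-0.08  0.39 -0.05  2.05  0.03  0.7   0.65]
over 9.53 [478.5  -4.2 159.9] gap 34.8 F [-0.3  0.5 -5.2]
 10.38 [478.4  -5.3  55.6] gap 34.7 F [ 0.5 -0.2 -4.2]
True
down 10.73 [478.5  -5.4  42.5] gap 34.5 F [1.  0.2 0.1]
open 11.28 [478.1  -5.5  42.5] gap 85.5 F [ 0.1  0.4 -0.7]
 12.12 [477.6  -5.5 179.2] gap 85.4 F [-0.2  0.7 -0.4]
 13.6 [423.7 386.6 179.9] gap 85.5 F [-0.1  0.2  0.1]
```

View pics/top2.png

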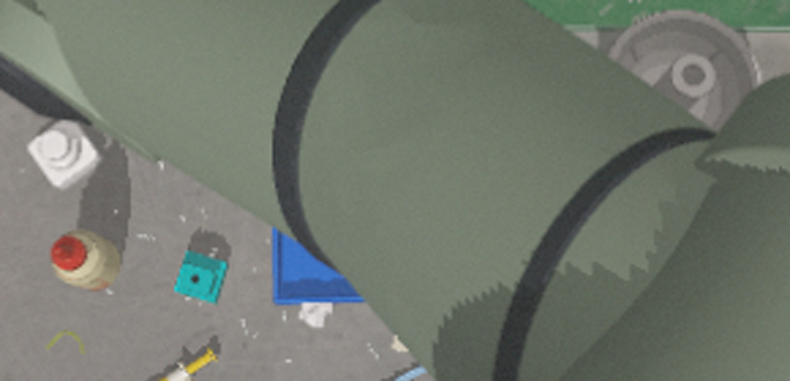

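The bush stands upright in the bowl at (692,73) in the crop. Eyepiece next.

Run:
```python
from h import *
from workcell import *
e=[422.7,388]; p=[475,140]
movel(e+[90],max_speed=200); print(movel(e+[10],max_speed=100,guard=8)); st("down")
clamp(); st("clamped")
movel(e+[160],max_speed=200); st("up")
movep(p+[130],R(45)); st("over")
movel(p+[30],max_speed=150)
print(movel(p+[13],max_speed=40,guard=6)); st("down")
open_gripper(); st("open")
movel(p+[150],max_speed=200)
print(np.round(inverse_kinematics([499,269,150],R(55.5)),2),np.round(inverse_kinematics([499,269,150],R(-34.5)),2))
movep([499,269,150],R(55.5)); st()
snap("side","3",(130,330,200,400))
```

```text
False
down 15.2 [423.  388.3  10.5] gap 85.3 F [0.7 1.2 0.1]
clamped 15.65 [422.9 388.1  10.6] gap 45.9 F [-2.  -1.9  8.9]
up 16.55 [422.3 387.6 159.1] gap 45.6 F [-1.   1.4 -1.7]
over 17.55 [475.  141.7 130. ] gap 46.1 F [ 0.1  0.7 -1. ]
True
down 18.77 [475.2 140.   15. ] gap 45.7 F [ 0.6  0.6 -0.2]
open 19.24 [475.1 140.   15.6] gap 85.1 F [ 0.1 -0.4 -0.4]
[-0.49  0.53 -0.15  1.83  0.11  0.79  0.27] [-0.78  0.55  0.25  1.84 -0.19  0.78 -1.03]
 20.65 [498.3 269.3 148.5] gap 85.5 F [-0.4 -1.2 -0.2]
```

View pics/side3.png

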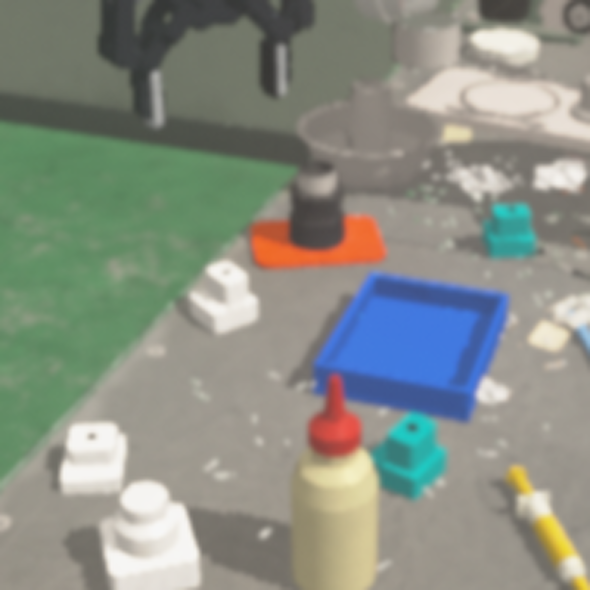

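The eyepiece stands on the pad at about (318,215), and the bush is upright in the bowl. Now the tall insert.

Run:
```python
from h import *
from workcell import *
e=[498.8,269]; p=[330.2,271.3]
movel(e+[60],max_speed=200); print(movel(e+[3],max_speed=80,guard=8)); st("down")
clamp(); st("clamped")
movel(e+[9],max_speed=60); st("lift")
snap("side","4",(170,270,200,350))
movel(e+[140],max_speed=200); st("up")
print(np.round(inverse_kinematics(p+[140],R(91.7)),2))
movep(p+[140],R(91.7)); st("over")
snap("side","5",(120,290,200,400))
```

```text
False
down 22.16 [499.  269.1   3.2] gap 85.5 F [-0.1  0.4  0.4]
clamped 22.7 [499.  269.1   3.5] gap 34.6 F [-2.  -1.2  8.7]
lift 22.95 [499.  269.1   9.4] gap 34.2 F [ 0.   0.  -1.3]
up 23.81 [498.3 268.7 139. ] gap 34.3 F [-0.3 -0.7 -0.7]
[-0.54  0.38 -0.35  2.17  0.21  0.63  0.56]
over 24.52 [330.  271.2 139.5] gap 34.8 F [-0.2  0.8 -1.2]
```

View pics/side4.png

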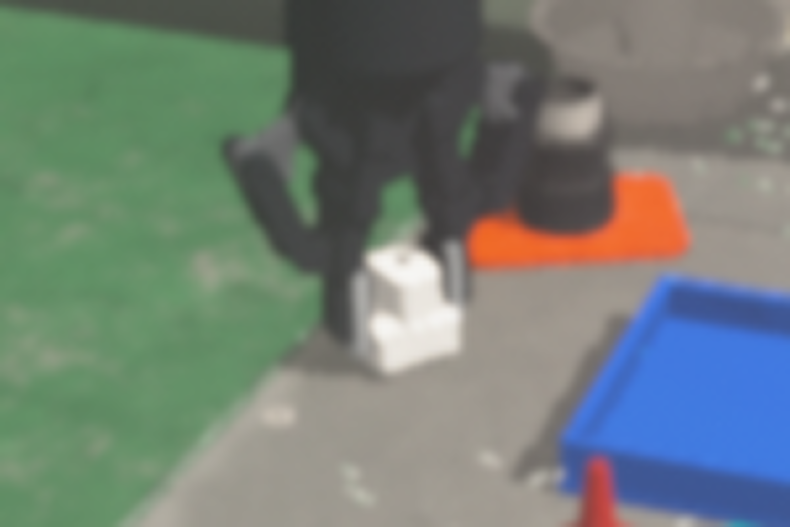

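View pics/side5.png

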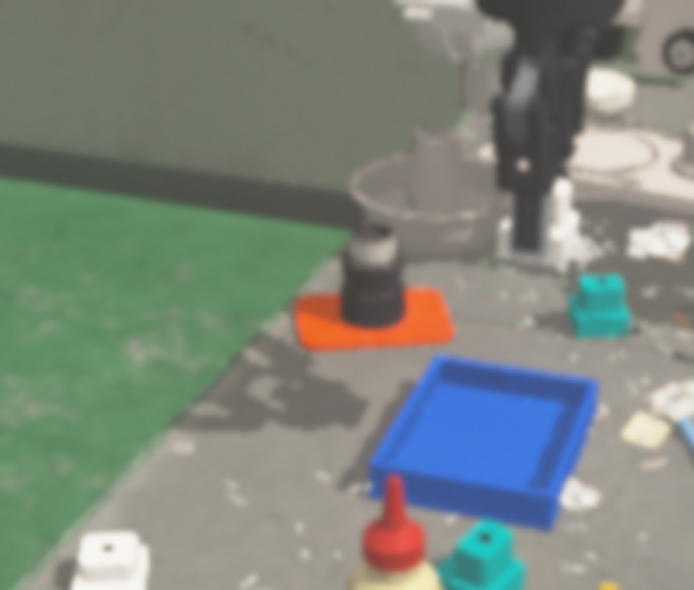

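The insert is level between the pads and held by the foot, clear of everything above the tray. Setting it down.

Run:
```python
from h import *
from workcell import *
p=[330.2,271.3]; e=[497.2,457]
movel(p+[25],max_speed=150); print(movel(p+[7.5],max_speed=40,guard=6)); st("down")
open_gripper(); st("open")
movel(p+[110],max_speed=150); st()
print(np.round(inverse_kinematics(e+[120],R(24.5)),2))
movep(e+[120],R(24.5)); st("above flat")
snap("side","6",(120,330,200,480))
```

```text
True
down 25.9 [330.4 271.3   9. ] gap 34.6 F [-0.5 -0.7 -1.6]
open 26.45 [330.4 271.3   9.4] gap 85.2 F [0.3 0.7 0.9]
 27.27 [330.  271.  109.4] gap 85.4 F [-0.2  0.4  0.1]
[-0.84  0.72  0.01  1.55 -0.01  0.87 -0.4 ]
above flat 28.25 [496.5 455.9 119. ] gap 85.4 F [-0.7  0.   0.7]
```

View pics/side6.png

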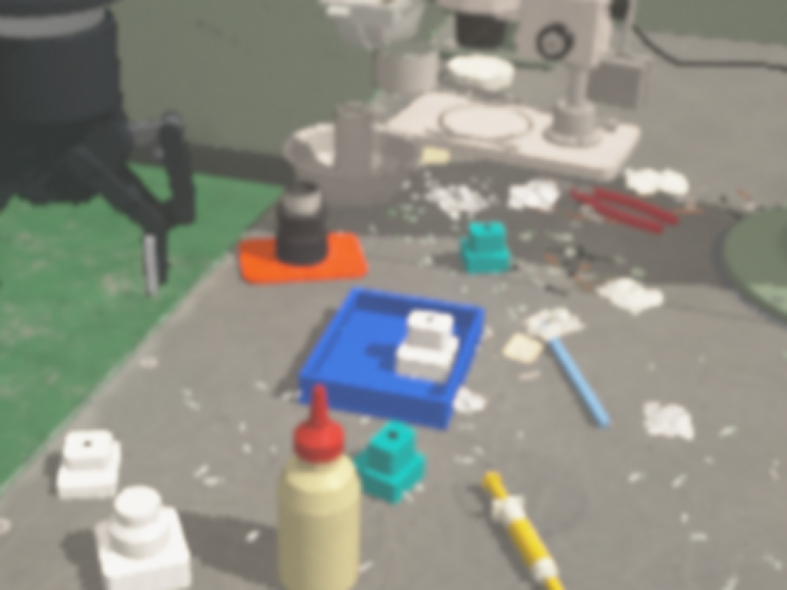

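The tall insert stands in the tray at (430,345). The flat insert is last.

Run:
```python
from h import *
from workcell import *
e=[497.2,457]
movel(e+[50],max_speed=150); print(movel(e+[1],max_speed=60,guard=8)); st("down")
clamp(); st("clamped")
movel(e+[8],max_speed=50); st("lift")
snap("side","7",(190,310,190,350))
```

```text
False
down 29.88 [497.4 457.2   1.4] gap 85.7 F [ 0.3 -0.1 -0.4]
clamped 30.43 [497.4 457.1   1.5] gap 32.2 F [-0.4 -1.5  5.4]
lift 30.72 [497.4 457.2   8.5] gap 32.4 F [-0.4  0.2 -0.7]
```

View pics/side7.png

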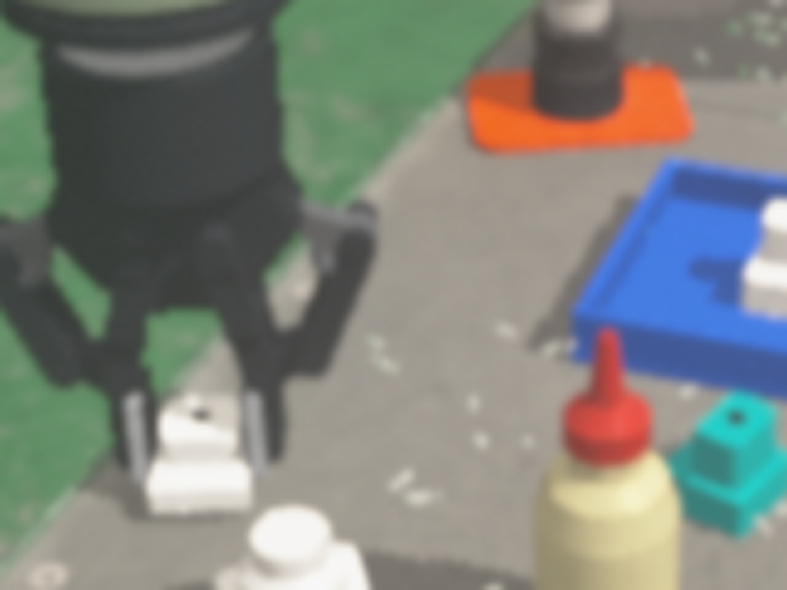

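The flat insert is held level and lifted (about (200,460) in the crop). Next, the tray.

Run:
```python
from h import *
from workcell import *
e=[497.2,457]; p=[376.9,272.7]
movel(e+[130],max_speed=120); st("up")
movep(p+[120],R(91.7)); st("over")
movel(p+[25],max_speed=100); st(); print(movel(p+[5.5],max_speed=30,guard=6)); st("down")
open_gripper(); st("open")
movel(p+[150],max_speed=150); st()
q=np.array(read_state()["qpos"]); q[0]-=0.9; q[3]-=0.2
movep([340,-0+420,300],R(91.7)) if False else None
s=read_state()["eef_pos"]; movel([s[0],s[1],420],max_speed=250); st("high")
snap("side","8",(120,330,200,480)); snap("top","8",(150,290,190,480))
```

```text
up 31.93 [496.8 456.7 129.1] gap 32.2 F [-0.1  0.4 -0.2]
over 32.93 [377.5 273.4 120. ] gap 32.0 F [ 0.6 -0.3 -0.2]
 34.03 [377.1 272.9  25.4] gap 32.4 F [-0.4  0.1 -0. ]
True
down 34.61 [376.8 272.6   7.4] gap 32.1 F [-0.6 -1.8 11.4]
open 35.17 [376.7 272.5   7.3] gap 85.5 F [ 0.3 -0.7 -0.6]
 36.27 [376.6 272.4 149.4] gap 85.5 F [ 0.5 -0.1 -0.2]
high 37.51 [376.3 272.1 418.8] gap 85.2 F [ 0.5 -0.1  0.4]
```

View pics/side8.png

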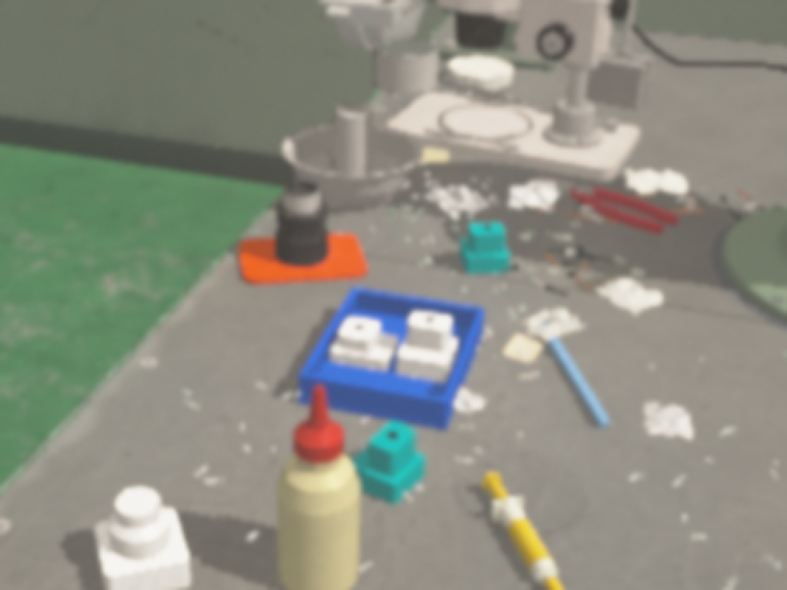

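View pics/top8.png

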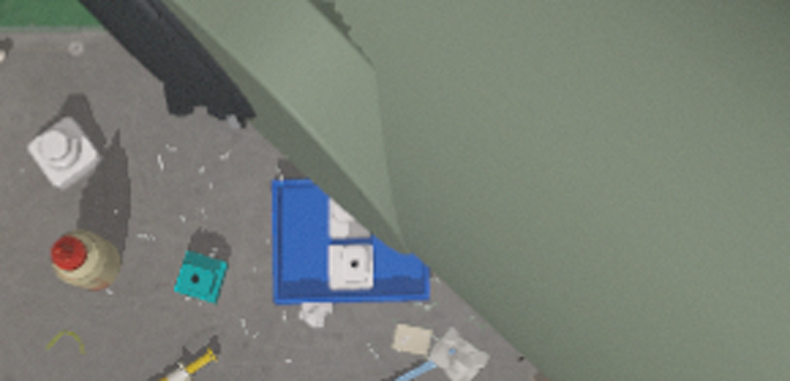

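Both inserts are flat in the tray, and the holder and oil bottle haven't moved. I'll swing the arm aside (high, to the left) and measure.

Run:
```python
from h import *
from workcell import *
q=np.array(read_state()["qpos"]); q[0]-=0.8; goto_joints(list(q)); st()
for n in("top","side"): snap(n,"9",(150,290,190,480) if n=="top" else (120,330,200,480))
def rect(p): (c,s,a)=cv2.minAreaRect(p[:,:2].astype(np.float32)); return np.round(c,1),np.round(s,1),round(a,1)
for n in("top","side"):
    P=cloud(load(n+"9"))
    im=cv2.cvtColor(load(n+"9")["image"],cv2.COLOR_BGR2HSV)
    w=cv2.inRange(im,(0,0,90),(180,90,255))>0
    for nm,xy,r,z0,z1 in(("tallfoot",(330,271),28,17,26),("talltop",(330,271),28,38,46),("flatfoot",(377,273),30,11,19),("flattop",(377,273),30,25,32),("eyetop",(475,140),30,58,75),("bushtop",(478,-5),30,80,95),("holdertop",(428,519),30,44,52),("oil",(332,490),30,10,80)):
        m=(np.hypot(P[...,0]-xy[0],P[...,1]-xy[1])<r)&(P[...,2]>z0)&(P[...,2]<z1)
        if nm[:4] in("tall","flat"): m&=w
        p=P[m]
        if len(p)>8: print(n,nm,len(p),rect(p),"z",np.round(np.percentile(p[:,2],[5,50,95]),1))
        if nm.endswith("top") and len(p)>8:
            A=np.c_[p[:,:2],np.ones(len(p))]
```

```text
38.97 [ 68.1 459.4 418.9] gap 85.3 F [ 0.6 -0.6  0.3]
top tallfoot 136 (array([334.4, 270. ]), array([43.7, 34.4]), 0.8) z [18.2 21.3 24.6]
top talltop 107 (array([331.4, 266.2]), array([27.3, 17.9]), 0.4) z [39.  40.9 44.5]
top flatfoot 140 (array([377.4, 271.7]), array([42.2, 32.4]), 0.2) z [12.2 15.2 18. ]
top flattop 95 (array([380.3, 271.4]), array([23. , 27.2]), 1.5) z [25.7 27.6 30.3]
top eyetop 158 (array([475.3, 138.4]), array([29.5, 29.4]), 0.9) z [60.1 64.2 68.9]
top bushtop 170 (array([478.8,  -6.8]), array([32.5, 35.2]), 44.5) z [80.9 84.4 87.8]
top holdertop 82 (array([427.5, 517.8]), array([21.7, 22.9]), 72.5) z [44.9 47.1 49.4]
top oil 286 (array([331.8, 488.2]), array([41.8, 44.8]), 72.5) z [17.7 66.6 77.6]
side tallfoot 153 (array([332.6, 275.3]), array([46.3, 33.8]), 9.2) z [17.7 23.2 25. ]
side talltop 106 (array([329.7, 268.5]), array([29.2, 22.6]), 4.1) z [39.  43.1 44.4]
side flatfoot 154 (array([377.5, 274.3]), array([46.7, 35.6]), 4.3) z [11.5 16.6 18.6]
side flattop 96 (array([380.4, 274.2]), array([25. , 28.8]), 1.4) z [26.  29.  30.9]
side eyetop 104 (array([473.8, 142.7]), array([27.8, 33.2]), 20.4) z [58.8 64.1 67.9]
side bushtop 75 (array([478.9,  -3.4]), array([33.7, 37.8]), 51.3) z [80.8 84.8 86.3]
side holdertop 161 (array([427.1, 520. ]), array([23.7, 24.3]), 89.7) z [45.1 48.7 50. ]
side oil 1193 (array([329.9, 496.7]), array([44.4, 35.3]), 21.6) z [14.5 51.2 77.8]
```

View pics/top9.png

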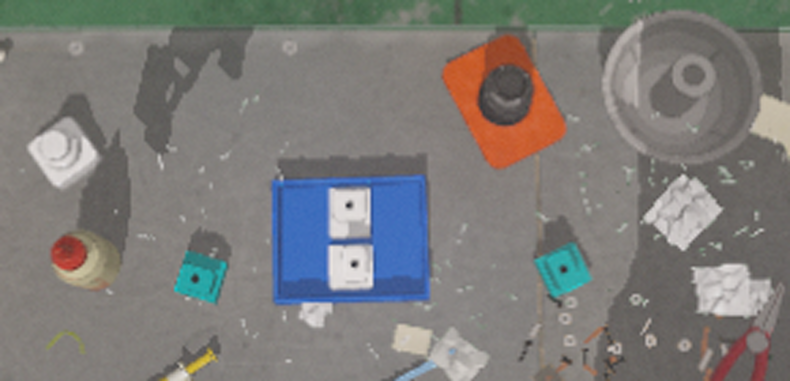

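The heights, positions and tilt all agree with the goal, so I'm handing it in.

```bash
python3 -c "
from workcell import *
print(finish_job())"
```

```text
the job is handed in; nothing more can be done
None
```

All four parts are in place and the job was handed in at about 39 s of the 104 s allowed. No verdict was reported.

The last check used both cameras with the arm swung clear. Everything had been released and appeared upright in the pictures. I judged tilt from the pictures and the level top surfaces, not from a fitted angle.

| Part | Where it stands | Offset from target centre | Limit | Height check |
|---|---|---|---|---|
| Tall insert | Tray floor | about 23 mm in tray x, about 0 in y | 36 mm in x, 50 mm in y | top at about 42 mm, as expected |
| Flat insert | Tray floor | about 24 mm in tray x, about 0 in y | 36 mm in x, 50 mm in y | top at about 28 mm, as expected |
| Eyepiece | Orange pad | within about 2 mm | 40 mm in x, 26 mm in y | consistent with standing on the pad |
| Bush | Bowl floor | within about 2 mm | 25 mm | top at about 85 mm, 86 mm expected |

- **Parts to leave alone:** the holder and oil bottle measured within 1 mm of where they started, in each camera.
- **Disagreements:** the two cameras differed by 2–4 mm in y throughout, so I averaged them. The side view of the tall insert's foot was slightly off because the blue tray contaminated that patch. Both are well inside the tolerances.

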